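# Open a dust extractor for its filter change and hold the lid

### The arm

A 6-joint arm with a two-finger parallel gripper is mounted at the origin on the work surface. World frame = base frame: x ahead of the robot, y to its left, z up, the work surface at z = 0. Lengths are in mm, angles in rad, forces in N, time in s.
With the tool pointing down it reaches from about 300 to 950 mm from the base axis. Payload 3.1 kg.
Tool frame: the origin (TCP) lies midway between the tips of the shut fingers; the grasp point (between the pads) lies 19 mm behind it; z points along the fingers, y is the line along which they close (so a half turn about z gives the same grasp; the last joint's range is limited). The gripper opens to 85 mm and grips with 20 to 120 N. Pads are 22 mm wide; open, the fingers measure 114 mm over their backs; the gripper's body (76 mm by 85 mm) begins 54 mm behind the grasp point. The pads swing forward as they close: fully open they stand 13 mm farther back than shut.
Start: joints at [-1.342, 0.308, 1.634, -0, 1.2, -0.07], TCP at [183.956, -597.321, 231.272] pointing down, gripper open.
Joint ranges: [-3.06, 3.06], [-0.79, 1.96], [0.05, 2.63], [-1.19, 4.34], [0.05, 2.64], [-2.94, 2.94]. Speed limits (rad/s): [2.79, 2.79, 3.14, 3.14, 3.14, 3.14].

### API

Orientations are given as a unit quaternion [w, x, y, z].
In Python, from rig import manip, eyes gives the robot as it stands.
- The arm moves only by the tool step_arm, never from a script. Its argument "targets" is text: rows parted by semicolons, each of 5 numbers parted by spaces: the gripper's target within -1 to 1 (fully open at 1, half-way at 0, shut at -1), then the shift along the tool's x, y, z in cm, then the turn about the tool's z in degrees. A call has 1 to 8 rows; each row shifts and turns the commanded pose from where the row before left it, along the tool's axes as they then stand; what a row does not reach is not made up. A row lasts 1/12 s, in which the tool goes at most 41.7 mm and 7.16 degrees, less where a joint would pass 70% of its speed; a pose out of reach is approached as far as the arm can. A call is refused whole if a number of a shift passes 4.17 or a number of a turn 7.16, either way. A call with a gripper value outside its range is refused whole. The fingers move at their own pace and stop on an object; "grip_force" is the grip in N (left out, the last holds). Time passes only in rows, so rows that do not move let the fingers close. It gives the time, the measured TCP pose, the force, the opening and the grip force at its end, in the units of the state.
- manip.read_state(): the state, without advancing time (a new reading comes with each control period).
- eyes.snapshot(name): name is "scene" or "top"; returns the picture (400x640x3 uint8, blue, green, red); there is no depth.
- eyes.get_calibration(name): a dict with "intrinsics" (3x3 intrinsics, pixels), "dist" ([k1, k2, p1, p2, k3] as OpenCV has them; the pictures are not rectified), "rvec" (rotation vector, rad) and "tvec" (3), from world to camera coordinates, as OpenCV has them. Camera axes: x right, y down, z forward; pixel columns grow to the right and rows downward; lengths in mm; the calibration is good to about 2 mm. A picture is of the moment at which its call begins. get_calibration takes no time and is no camera call.
- manip.hand_in(): hands the job in; it is judged then, once.
The state is a dict: "t": time; "q": joint angles; "qd": joint speeds; "joint_torque": joint torques, N m; "tcp_pos": TCP position; "ee_rot": TCP orientation; "force": force on the tool from outside, world axes, zero at the start; "wrist_torque": the same for the moment, N m; "gripper_width": finger opening in mm; "gripper_force": force on a finger pad.
Only numpy, scipy, OpenCV 4.12 (cv2) and the standard library are available. Lean on these libraries where they do the work, as an engineer would, in place of code of your own. Each camera call takes 0.05 s, during which the arm holds its last target. There are 200 camera calls.

### The job

I am across the bench, waiting to change the dust extractor's filter. Push the slide gate under the open inlet collar fully shut so that no dust puffs out, then tug the filter lid upward by its round knob before turning anything: if the lid comes, simply go on lifting; if it is caught, do not force it but turn the knob anticlockwise until it lets go and then lift. Raise the lid about 40 degrees and finish holding it there, still and by its knob, without letting go, with the gate still shut and nothing else on the bench shifted.

Things in the scene. Friction and masses are not known exactly. Their poses are not given: they have to be found in the camera images.
- extractor: Bench dust extractor, a fixed grey steel box, 300 mm (x) by 440 mm (y), flat top 140 mm above the bench. Origin: centre of its underside; x points away from the robot, y left, z up; turned by up to 12 degrees. On its top: left the blast gate with the inlet collar, right the filter lid.
- inlet (a point): Centre of the open mouth of the inlet collar (82 mm across, upright), 194 mm above the bench, at x 60, y 90 mm in the extractor's frame. It stands on the blast gate's aluminium body, 120 mm square, whose top is 30 mm below this point.
- gate (a joint): Slide of the blast gate's flat steel blade under the collar, m. 0 = fully shut (pushed home, away from the robot, on its stop); 0.08 = pulled right out towards the robot, inlet open. Starts between 0.045 and 0.08, runs along the extractor's x axis with about 3 N of friction and stays where it is left.
- gate_grip (a point): Centre of the upright black grip on the blade's robot-side end; moves with the blade, axes as the extractor's. Grip 12 mm thick (x), 40 wide (y), its top 17 mm above this point. The blade's top (84 mm wide) is 21 mm below it, the extractor's top 34 mm below. Shut, it is at x -30, y 90, z 174 mm in the extractor's frame, 24 mm short of the gate's body.
- lid (a joint): Hinge of the filter lid, rad. 0 = down on its seal, grows as the far edge rises; stop at 1.25. The lid (grey steel, 0.4 to 0.9 kg) is hinged along its robot-side edge and falls shut when let go. While caught it lifts only about 0.025 (5 mm at the knob) and is then stopped hard.
- lid_hinge (a point): Middle of the lid's hinge line, fixed on the extractor, 142 mm above the bench; axes as the extractor's, hinge line along y. The lid reaches from 2 to 224 mm along x, is 214 mm wide, and its top is 10 mm above this point when down.
- knob_grip (a point): Centre of the head of the lid's round black knob; rises with the lid, axes are the lid's (z normal to it), it does not turn with the knob. Head 38 mm across, 30 mm tall, from 11 to 41 mm above the lid's top; this point is 28 mm above it. Lid down: 186 mm from the hinge point along x, 38 mm above it. The knob is handle and catch in one: a hidden tongue on its shaft goes under the rim.
- lid_knob (a joint): Turn of the knob about its axis, rad: 0 = clockwise stop, 1.45 = anticlockwise stop (seen from above), where the lid is surely free. Starts between 0.35 and 1.45 and stays where it is left (0.12 N m to turn). Somewhere between these the tongue lets go, so only a tug tells if the lid is caught.
- rib_end (a point): End of the small aluminium rib across the knob's top, 16 mm off the knob's axis, 15 mm above the head's centre; turns with the knob (at 0 it lies towards the lid's +x, at 1.45 nearly towards +y).
- spare_filter: Bystander: the new filter cassette, 190 by 190 by 50 mm, cardboard frame with white pleats, lying to the right of the extractor. Origin: centre of its underside. Not to be moved.
- hammer: Bystander: hammer, 250 mm, lying on the bench between robot and extractor. Not to be moved.
- screwdriver: Bystander: screwdriver, 190 mm, lying left of the extractor. Not to be moved.
- glue_jar: Bystander: small jar, 54 mm in diameter and 75 mm tall, right of the extractor near its robot-side corner. Not to be moved.
- bur_stand: Bystander: wooden block 110 by 55 by 35 mm with burs standing in it (64 mm tall in all), left of the extractor. Not to be moved.
- wax_tin: Bystander: round tin, 48 mm in diameter and 28 mm tall, standing on the extractor's top at its left edge beside the gate. Not to be moved.
- carving_blank: Bystander: carved wooden handle blank, 190 by 38 by 30 mm, lying between robot and extractor, right of the hammer. Not to be moved.

How it is judged:
By the outcome, as a careful person would: the job done as asked, in the order asked, and still so for the second after the job is handed in, while the arm keeps its last pose, push and grip.
It also fails if it takes over 53 s, if anything falls off the work surface, if the arm or the gripper's body presses on something with over 40 N, if the wrist force passes 120 N, or if a joint passes its speed limit or range.

## Working session

There is one attempt and no reset: what is moved stays moved. The work goes in short steps, Python scripts to look and compute and a tool call to move; the robot and the scene stay as the last step left them, time stands still between calls to the robot, and variables do not carry over. Pictures are saved under pics/ and viewed, at most 10 in all, crops included, and the job is handed in when it is done.

Besides the shell and the picture viewer there is one more tool, called after "Emit:" as name(argument=value, ...) on one line, values as JSON. step_arm: Moves the arm, as the interface text tells. Its arguments: {"type":"object","properties":{"targets":{"type":"string"},"grip_force":{"type":"number"}},"required":["targets"]}

```bash
mkdir -p pics; ls
python3 - <<'E'
from rig import manip, eyes
import cv2
s=manip.read_state()
print(s)
for n in("scene","top"):
    cv2.imwrite(f"pics/{n}0.png",eyes.snapshot(n)); print(eyes.get_calibration(n))
E
```

```text
pics
{'t': 0.0, 'q': array([-1.34171114e+00,  3.08982500e-01,  1.63521706e+00, -4.33203813e-05,
        1.19973156e+00, -6.97019049e-02]), 'qd': array([-1.94147232e-04, -9.72105135e-05,  2.01474264e-03,  1.50937700e-04,
        7.43819813e-04,  1.60486347e-03]), 'joint_torque': array([ 2.07351763e-04, -4.15255094e+01, -2.76665157e+01, -2.25507148e-05,
        1.01758505e-02, -8.50288906e-08]), 'tcp_pos': array([ 183.74358761, -596.49467273,  230.04658763]), 'ee_rot': array([-1.16391399e-03,  9.88859674e-01,  1.48846151e-01, -1.13192150e-04]), 'force': array([-0.30127359, -0.50285079,  0.12852252]), 'wrist_torque': array([ 0.01015103,  0.01093899, -0.01038085]), 'gripper_force': 0.0, 'gripper_width': 85.58208450958692}
{'intrinsics': array([[457.91486604,   0.        , 321.01025101],
       [  0.        , 457.91486604, 203.12451114],
       [  0.        ,   0.        ,   1.        ]]), 'dist': array([-0.07918164,  0.        ,  0.        ,  0.        ,  0.        ]), 'rvec': array([ 1.74138532,  1.67238557, -0.79418771]), 'tvec': array([ -33.84273953, -244.57932745, 1659.1480583 ])}
{'intrinsics': array([[362.56174685,   0.        , 321.94436126],
       [  0.        , 362.56174685, 197.41954788],
       [  0.        ,   0.        ,   1.        ]]), 'dist': array([-0.05523534,  0.        ,  0.        ,  0.        ,  0.        ]), 'rvec': array([ 2.11080919, -2.12151334,  0.21388068]), 'tvec': array([  7.19996524, 548.51338509, 914.10784119])}
```

View pics/top0.png

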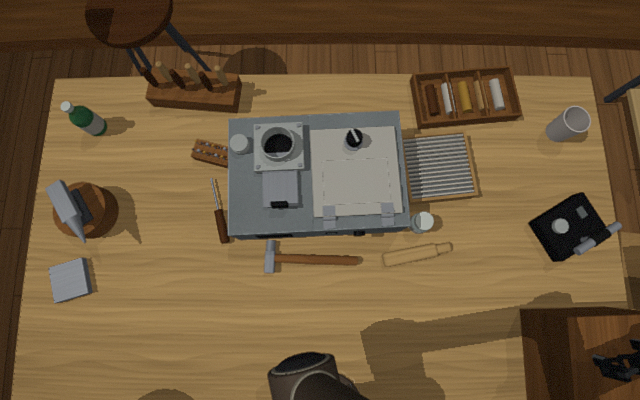

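View pics/scene0.png

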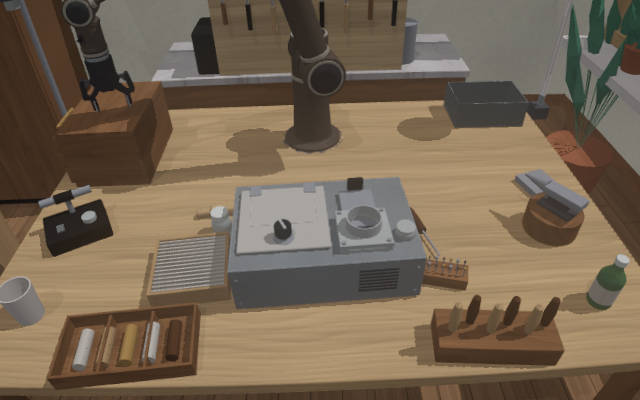

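Top view: knob at about (354,138), gate grip at (280,204), extractor from (229,118) to (410,235). In the scene view the knob is near (283,229) and the grip near (355,183). Next I'll measure these.

```bash
cat > h.py <<'E'
import numpy as np, cv2
from rig import manip, eyes
C={n:eyes.get_calibration(n) for n in("scene","top")}
def ray(n,uv):
    c=C[n];R=cv2.Rodrigues(c["rvec"])[0]
    p=cv2.undistortPoints(np.array(uv,float).reshape(-1,1,2),c["intrinsics"],c["dist"]).reshape(-1,2)
    return -R.T@c["tvec"], np.c_[p,np.ones(len(p))]@R
def plane(n,uv,z):
    o,d=ray(n,uv); return o+d*((z-o[2])/d[:,2])[:,None]
def proj(n,P):
    c=C[n];return cv2.projectPoints(np.array(P,float).reshape(-1,1,3),c["rvec"],c["tvec"],c["intrinsics"],c["dist"])[0].reshape(-1,2)
def tri(a,b):
    o1,d1=ray("scene",a);o2,d2=ray("top",b);d1,d2=d1[0],d2[0]
    k=np.linalg.lstsq(np.c_[d1,-d2],o2-o1,rcond=None)[0]
    p,q=o1+k[0]*d1,o2+k[1]*d2
    return (p+q)/2,np.linalg.norm(p-q)
def blobs(img,roi,thr=45,dark=True,amin=15):
    x0,y0,x1,y1=roi;g=img[y0:y1,x0:x1].max(2)
    m=((g<thr) if dark else (g>thr)).astype(np.uint8)
    n,l,s,c=cv2.connectedComponentsWithStats(m)
    return [(s[i,4],s[i,:4]+[x0,y0,0,0],c[i]+[x0,y0]) for i in range(1,n) if s[i,4]>=amin]
E
python3 - <<'E'
from h import *
t=cv2.imread("pics/top0.png");s=cv2.imread("pics/scene0.png")
for i,r in((t,(340,122,370,156)),(t,(265,190,295,215)),(s,(268,212,300,245)),(s,(340,172,370,195))):
    print(r,blobs(i,r))
a=cv2.resize(t[100:245,220:420],None,fx=4,fy=4,interpolation=cv2.INTER_CUBIC);cv2.imwrite("pics/tc.png",a)
b=s[165:315,225:425];b=cv2.resize(b,None,fx=4,fy=4,interpolation=cv2.INTER_CUBIC);cv2.imwrite("pics/sc.png",b)
E
```

```text
(340, 122, 370, 156) [(np.int32(164), array([346, 129,  17,  18]), array([353.82926829, 138.49390244]))]
(265, 190, 295, 215) [(np.int32(109), array([271, 201,  18,   8]), array([279.42201835, 204.33944954]))]
(268, 212, 300, 245) []
(340, 172, 370, 195) []
```

View pics/tc.png

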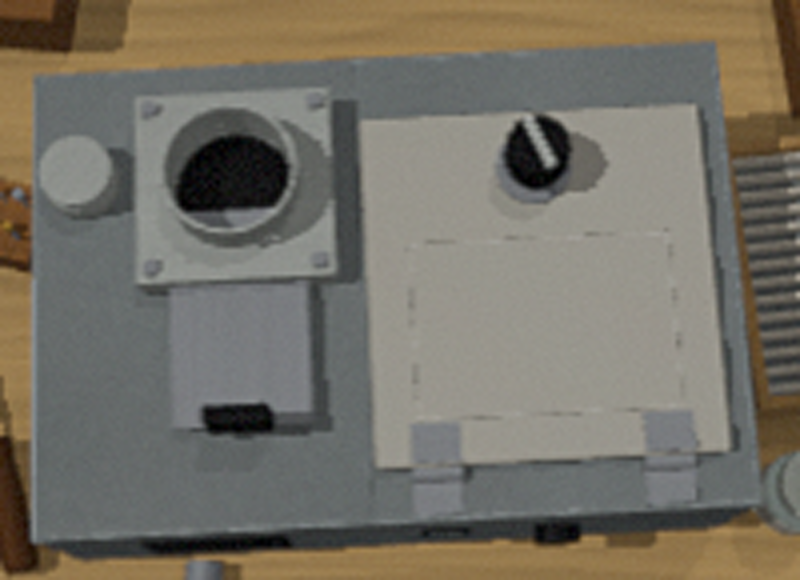

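View pics/sc.png

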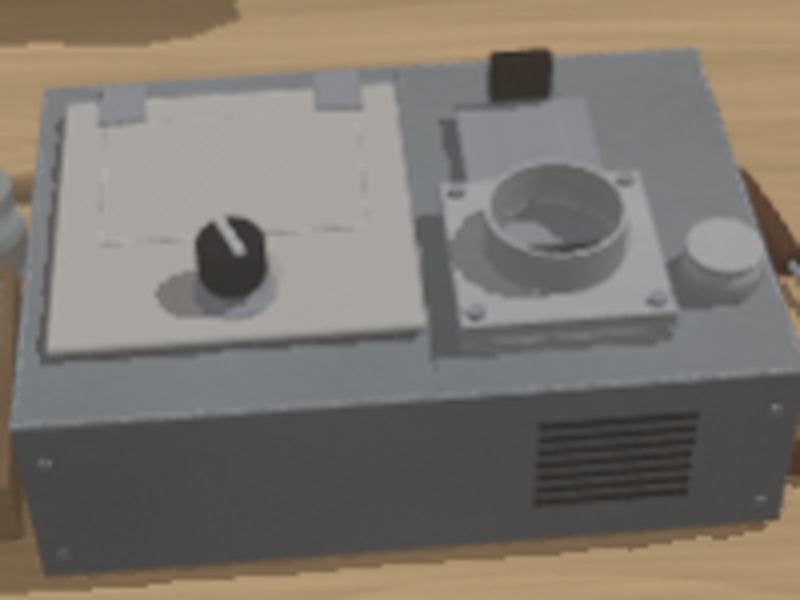

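Top crop: box corners at (35,75), (716,43), (760,505), (35,543). The rib runs from (530,117) to (550,165), the grip's top edge is near (237,412), and the collar rim is centred near (233,165).

Run:
```python
from h import *
T=lambda p:np.array(p,float)/4+[219.6,99.6]; S=lambda p:np.array(p,float)/4+[224.6,164.6]
c=plane("top",T([(35,75),(716,43),(760,505),(35,543)]),140);print(c)
cs=plane("scene",S([(795,372),(14,428),(45,92),(697,50)]),140);print(cs)  # FL FR NR NL
for q in(c,cs):
    m=q.mean(0);e=(q[0]-q[3])+(q[1]-q[2]);f=(q[0]-q[1])+(q[3]-q[2])
    print(m,np.degrees([np.arctan2(e[1],e[0]),np.arctan2(-f[0],f[1])]),np.linalg.norm(e)/2,np.linalg.norm(f)/2)
r=plane("top",T([(530,117),(550,165)]),195);print("rib",r,r.mean(0),np.degrees(np.arctan2(*(r[0]-r[1])[1::-1])))
r=plane("scene",S([(218,217),(240,254)]),195);print("ribS",r,r.mean(0),np.degrees(np.arctan2(*(r[0]-r[1])[1::-1])))
print("grip",plane("top",T([(237,410)]),191),plane("scene",S([(520,53)]),191))
print("collar",plane("top",T([(233,165)]),194),plane("scene",S([(556,208)]),194))
```

```text
[[ 739.46750102  243.54626211  140.        ]
 [ 759.1567372  -194.06552505  140.        ]
 [ 460.45048244 -205.95318678  140.        ]
 [ 439.75332748  229.08614238  140.        ]]
[[ 742.3141465   239.20586685  140.        ]
 [ 762.21706611 -188.52893644  140.        ]
 [ 468.72542436 -203.81732357  140.        ]
 [ 447.55005505  232.24409891  140.        ]]
[599.70701203  18.15342316 140.        ] [2.52104082 2.64976436] 299.5000895634802 436.7925798954027
[605.201673    19.77592643 140.        ] [2.16612007 2.72268003] 294.338188586164 432.3862120473181
rib [[686.0954412  -67.92765605 195.        ]
 [655.9008281  -79.03572326 195.        ]] [670.99813465 -73.48168966 195.        ] 20.197681400613625
ribS [[658.74355421 -77.52019491 195.        ]
 [689.68909084 -64.23912866 195.        ]] [674.21632253 -70.87966178 195.        ] -156.7721756230235
grip [[510.49457933 103.21835792 191.        ]] [[511.2202387  105.70348374 191.        ]]
collar [[657.2481912  108.10625458 194.        ]] [[660.1437894  112.90789226 194.        ]]
```

Emit:
step_arm(targets="-1 0 0 0 4.84;-1 0 0 0 4.84;-1 0 0 0 4.84;-1 1.4 -3 0 0;-1 1.4 -3 0 0;-1 1.4 -3 0 0;-1 1.4 -3 0 0;-1 1.4 -3 0 0", grip_force=40)

```text
t: 0.77
tcp_pos: [247.2, -442.4, 230.6]
ee_rot: [-0.001, 1.0, 0.022, -0.0]
force: [0.7, -0.6, -0.4]
gripper_width: -0.2
gripper_force: 0.0
```

Emit:
step_arm(targets="-1 1.4 -3 0 0;-1 1.4 -3 0 0;-1 1.4 -3 0 0;-1 1.4 -3 0 0;-1 1.4 -3 0 0;-1 1.4 -3 0 0;-1 1.4 -3 0 0;-1 1.4 -3 0 0")

```text
t: 1.43
tcp_pos: [348.0, -197.7, 231.0]
ee_rot: [-0.0, 1.0, 0.022, -0.0]
force: [0.5, 0.2, -0.6]
gripper_width: 0.2
gripper_force: 0.0
```

Emit:
step_arm(targets="-1 1.4 -3 0 0;-1 1.4 -3 0 0;-1 1.4 -3 0 0;-1 1.4 -3 0 0;-1 1.4 -3 0 0;-1 1.4 -3 0 0;-1 1.4 -3 0 0;-1 0 0 0 0")

```text
t: 2.1
tcp_pos: [437.9, 19.3, 231.3]
ee_rot: [-0.001, 1.0, 0.025, 0.001]
force: [-0.4, -0.9, -0.2]
gripper_width: 0.0
gripper_force: 0.0
```

Emit:
step_arm(targets="-1 1.1 -2.8 0 0;-1 1.1 -2.8 0 0;-1 1 -2.7 0 0;-1 0 0 0 0;-1 0 0 2.1 0;-1 0 0 2.1 0;-1 0 0 2.1 0;-1 0 0 0 0")

```text
t: 2.77
tcp_pos: [460.3, 97.8, 163.9]
ee_rot: [0.001, 1.0, 0.023, -0.005]
force: [-2.6, -0.7, -1.7]
gripper_width: -0.3
gripper_force: 0.0
```

Run:
```python
from h import *
t=eyes.snapshot("top");s=eyes.snapshot("scene")
a=cv2.resize(t[150:260,220:330],None,fx=5,fy=5,interpolation=cv2.INTER_CUBIC);b=cv2.resize(s[130:240,300:410],None,fx=5,fy=5,interpolation=cv2.INTER_CUBIC)
c=np.hstack([a,b]);cv2.imwrite("pics/g1.png",cv2.resize(c,(800,400)))
st=manip.read_state();print(st["t"],st["tcp_pos"],st["ee_rot"],st["force"])
```

```text
2.8667 [463.55692701  98.25614796 167.57938932] [ 2.91133689e-04  9.99747839e-01  2.24081262e-02 -1.43145053e-03] [-0.34249369  0.46317247 -0.07932761]
```

View pics/g1.png

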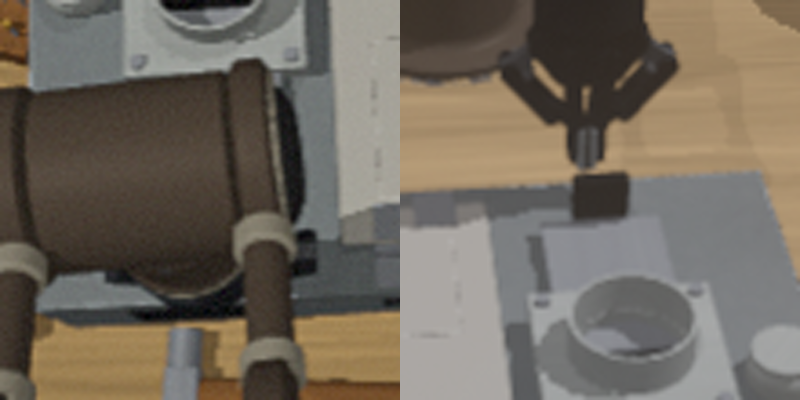

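The fingers stand just behind the grip (scene crop about (587,150), grip at (600,195)), a few mm towards -y. I'll shift +y 6 mm and push.

Emit:
step_arm(targets="-1 0 -0.6 0 0;-1 1 0 0 0;-1 1 0 0 0;-1 1 0 0 0;-1 0.7 0 0 0;-1 0.7 0 0 0;-1 0.7 0 0 0;-1 0.7 0 0 0")

```text
t: 3.53
tcp_pos: [522.7, 107.8, 168.1]
ee_rot: [-0.0, 1.0, 0.023, -0.001]
force: [-2.8, 0.0, 2.8]
gripper_width: -0.1
gripper_force: 1.4
```

Emit:
step_arm(targets="-1 0.5 0 0 0;-1 0.5 0 0 0;-1 0.4 0 0 0;-1 0.3 0 0 0;-1 0 0 0 0")

```text
t: 3.95
tcp_pos: [540.1, 108.5, 168.1]
ee_rot: [0.0, 1.0, 0.023, 0.001]
force: [-0.9, 0.3, -0.4]
gripper_width: -0.2
gripper_force: 0.2
```

Emit:
step_arm(targets="-1 0.3 0 0 0;-1 0.3 0 0 0")

```text
t: 4.12
tcp_pos: [544.9, 108.7, 168.1]
ee_rot: [0.0, 1.0, 0.023, -0.001]
force: [-2.8, -0.1, 0.2]
gripper_width: -0.3
gripper_force: 1.3
```

Emit:
step_arm(targets="-1 0.2 0 0 0;-1 0.2 0 0 0")

```text
t: 4.28
tcp_pos: [549.2, 108.9, 168.1]
ee_rot: [0.0, 1.0, 0.023, -0.0]
force: [-2.5, 0.5, 0.1]
gripper_width: 0.1
gripper_force: 1.3
```

Emit:
step_arm(targets="-1 0.2 0 0 0;-1 0 0 0 0")

```text
t: 4.45
tcp_pos: [549.9, 109.0, 168.1]
ee_rot: [0.0, 1.0, 0.023, -0.002]
force: [-5.8, 0.2, 1.9]
gripper_width: -0.4
gripper_force: 2.9
```

Emit:
step_arm(targets="-1 0.2 0 0 0;-1 0 0 0 0")

```text
t: 4.62
tcp_pos: [549.9, 108.9, 168.1]
ee_rot: [0.0, 1.0, 0.023, -0.004]
force: [-10.0, -0.6, 6.9]
gripper_width: -0.0
gripper_force: 5.3
```

Emit:
step_arm(targets="-1 0.1 0 0 0;-1 0 0 0 0")

```text
t: 4.78
tcp_pos: [549.9, 109.0, 168.1]
ee_rot: [0.0, 1.0, 0.023, -0.006]
force: [-12.0, 0.6, 8.6]
gripper_width: -0.1
gripper_force: 6.4
```

Emit:
step_arm(targets="-1 -2 0 0 0;-1 -1.8 0 0 0;-1 0 0 -2.5 0;-1 0 0 -2.5 0;-1 0 0 -2.5 0;1 2 2.4 0 0;1 2 2.4 0 0;1 2 2.4 0 0")

```text
t: 5.45
tcp_pos: [582.1, 37.6, 245.2]
ee_rot: [0.0, 1.0, 0.023, 0.003]
force: [0.2, 0.5, -0.8]
gripper_width: 35.7
gripper_force: 0.0
```

Emit:
step_arm(targets="1 2 2.4 0 0;1 2 2.4 0 0;1 2 2.4 0 0;1 2 2.4 0 0;1 0.9 1.8 0 0;1 0 0 0 0;1 0 0 0 0")

```text
t: 6.03
tcp_pos: [674.7, -72.9, 243.1]
ee_rot: [0.0, 1.0, 0.022, 0.001]
force: [-0.2, 0.1, 0.6]
gripper_width: 85.4
gripper_force: 0.0
```

Run:
```python
from h import *
t=eyes.snapshot("top");s=eyes.snapshot("scene")
b=cv2.resize(s[150:270,225:425],None,fx=4,fy=4,interpolation=cv2.INTER_CUBIC)
cv2.imwrite("pics/k1.png",b)
st=manip.read_state();print(st["t"],st["tcp_pos"],st["ee_rot"],st["force"],st["gripper_width"])
print(proj("scene",[st["tcp_pos"],(672.5,-72,195),(567,107.6,191)]))
```

```text
6.1333 [673.58322864 -71.12559577 243.1920601 ] [-1.66964258e-04  9.99742135e-01  2.27069519e-02  1.70260033e-04] [-0.63178934 -0.32544452 -0.2992046 ] 85.54642773475501
[[280.04129869 206.84901215]
 [281.34120565 222.91565487]
 [357.40931909 191.78819583]]
```

View pics/k1.png

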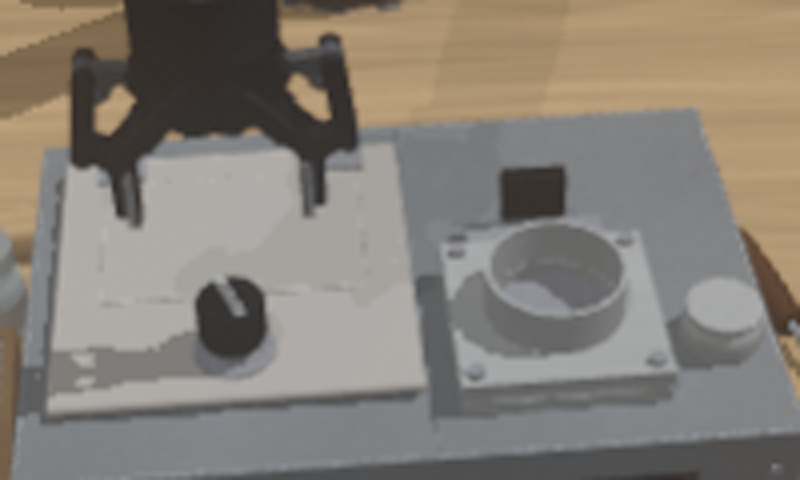

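The gate grip now sits just short of the gate body (crop (533,190)), and the gripper is centred over the knob (crop (231,293)). I'll descend and grasp.

Emit:
step_arm(targets="1 0 0 2.5 0;1 0 0 2.5 0;1 0 0 2 0;1 0 0 1.3 0;-1 0 0 0 0;-1 0 0 0 0;-1 0 0 0 0;-1 0 0 0 0", grip_force=35)

```text
t: 6.8
tcp_pos: [675.2, -72.0, 162.7]
ee_rot: [0.001, 1.0, 0.023, 0.002]
force: [-1.2, -14.8, 11.5]
gripper_width: 38.8
gripper_force: 8.8
```

Emit:
step_arm(targets="-1 0 0 0 0;-1 0 0 0 0;-1 0 0 0 0")

```text
t: 7.05
tcp_pos: [675.2, -72.8, 163.1]
ee_rot: [0.001, 1.0, 0.023, 0.002]
force: [-1.7, -3.9, 4.9]
gripper_width: 37.2
gripper_force: 36.8
```

Emit:
step_arm(targets="-1 0 0 -0.3 0;-1 0 0 -0.2 0;-1 0 0 0 0")

```text
t: 7.3
tcp_pos: [674.8, -72.8, 164.9]
ee_rot: [0.001, 1.0, 0.023, 0.002]
force: [4.3, -4.4, -5.7]
gripper_width: 37.0
gripper_force: 35.9
```

Emit:
step_arm(targets="-1 0 0 -0.2 0;-1 0 0 0 0")

```text
t: 7.47
tcp_pos: [674.5, -72.8, 166.3]
ee_rot: [0.001, 1.0, 0.023, 0.001]
force: [4.6, -3.8, -6.7]
gripper_width: 37.1
gripper_force: 35.8
```

Emit:
step_arm(targets="-1 0 0 -0.2 0;-1 0 0 0 0")

```text
t: 7.63
tcp_pos: [674.1, -72.9, 168.0]
ee_rot: [0.001, 1.0, 0.022, 0.001]
force: [2.4, -5.0, -7.1]
gripper_width: 37.1
gripper_force: 35.9
```

Emit:
step_arm(targets="-1 0 0 -0.2 0;-1 0 0 0 0")

```text
t: 7.8
tcp_pos: [673.9, -72.8, 168.7]
ee_rot: [0.001, 1.0, 0.023, 0.0]
force: [5.1, -4.8, -9.2]
gripper_width: 37.1
gripper_force: 38.2
```

Emit:
step_arm(targets="-1 0 0 -0.1 0;-1 0 0 0 0")

```text
t: 7.97
tcp_pos: [673.8, -72.8, 168.8]
ee_rot: [0.001, 1.0, 0.023, 0.0]
force: [5.6, -5.7, -12.8]
gripper_width: 37.1
gripper_force: 37.7
```

The lid is caught: it stops hard at about +5.5 mm. I'll lower it, re-grasp turned clockwise, then turn anticlockwise so the fingers end up square to the hinge.

Emit:
step_arm(targets="-1 0 0 -0.0 0;-1 0 0 0.4 0;-1 0 0 0.4 0;-1 0 0 0.3 0;1 0 0 0 0;1 0 0 0 0;1 0 0 0 0;1 0 0 0 0")

```text
t: 8.63
tcp_pos: [673.2, -71.0, 160.8]
ee_rot: [-0.0, 1.0, 0.023, -0.0]
force: [-0.8, 0.4, 0.6]
gripper_width: 82.7
gripper_force: 0.0
```

Emit:
step_arm(targets="1 0 0 0 7;1 0 0 0 7;1 0 0 0 7;1 0 0 0 7;1 0 0 0 7;1 0 0 0 7;1 0 0 0 7;1 0 0 0 7")

```text
t: 9.3
tcp_pos: [673.3, -71.1, 160.9]
ee_rot: [-0.0, 0.892, -0.452, -0.0]
force: [0.5, -0.4, 0.6]
gripper_width: 85.4
gripper_force: 0.0
```

Emit:
step_arm(targets="1 0 0 0 7;1 0 0 0 0;-1 0 0 0 0;-1 0 0 0 0;-1 0 0 0 0;-1 0 0 0 0;-1 0 0 0 0;-1 0 0 0 0", grip_force=35)

```text
t: 9.97
tcp_pos: [671.6, -72.6, 161.7]
ee_rot: [0.002, 0.865, -0.502, -0.002]
force: [-6.1, -2.3, 3.7]
gripper_width: 36.9
gripper_force: 36.0
```

Emit:
step_arm(targets="-1 0 0 0 -5;-1 0 0 0 -5;-1 0 0 0 -5;-1 0 0 0 -5;-1 0 0 0 -5;-1 0 0 0 -5;-1 0 0 0 -5;-1 0 0 0 -5")

```text
t: 10.63
tcp_pos: [671.4, -72.8, 161.7]
ee_rot: [0.001, 0.985, -0.175, -0.003]
force: [-5.7, -2.5, 4.3]
gripper_width: 37.0
gripper_force: 36.0
```

Emit:
step_arm(targets="-1 0 0 0 -5;-1 0 0 0 -5;-1 0 0 0 -5;-1 0 0 0 -4;-1 0 0 0 -4;-1 0 0 0 0;-1 0 0 0 0")

```text
t: 11.22
tcp_pos: [672.0, -73.0, 161.7]
ee_rot: [0.001, 1.0, 0.023, -0.002]
force: [-4.5, -3.1, 4.5]
gripper_width: 37.0
gripper_force: 36.0
```

Run:
```python
from rig import manip
s=manip.read_state();print(s["wrist_torque"],s["tcp_pos"],s["ee_rot"],s["force"])
```

```text
[-0.4067312   0.61460525 -0.11650788] [672.04253031 -72.97897681 161.69339959] [ 8.80148319e-04  9.99739940e-01  2.27148265e-02 -1.82067925e-03] [-4.48381092 -3.09179621  4.53858536]
```

Emit:
step_arm(targets="-1 0 0 -0.4 0;-1 -0.1 0 -0.4 0;-1 -0.2 0 -0.5 0;-1 0 0 0 0", grip_force=40)

```text
t: 11.55
tcp_pos: [669.5, -73.0, 173.2]
ee_rot: [0.001, 1.0, 0.023, -0.001]
force: [-1.4, -6.0, -8.9]
gripper_width: 37.0
gripper_force: 40.9
```

Emit:
step_arm(targets="-1 -0.2 0 -0.65 0;-1 -0.2 0 -0.65 0;-1 -0.25 0 -0.6 0;-1 -0.25 0 -0.6 0;-1 0 0 0 0")

```text
t: 11.97
tcp_pos: [660.4, -73.4, 198.5]
ee_rot: [0.001, 1.0, 0.023, -0.001]
force: [-1.0, -5.4, -8.5]
gripper_width: 37.2
gripper_force: 41.0
```

Run:
```python
from h import *
s=eyes.snapshot("scene")
cv2.imwrite("pics/l1.png",cv2.resize(s[110:270,215:415],None,fx=3.6,fy=3.6,interpolation=cv2.INTER_CUBIC))
s=manip.read_state();print(s["wrist_torque"],s["tcp_pos"],s["ee_rot"],s["force"])
```

```text
[-0.75206418 -0.29159459  0.11067832] [660.57725246 -73.43527111 198.00957781] [ 0.00107167  0.99973412  0.02301104 -0.001019  ] [-0.25374495 -5.6300491  -8.32833428]
```

View pics/l1.png

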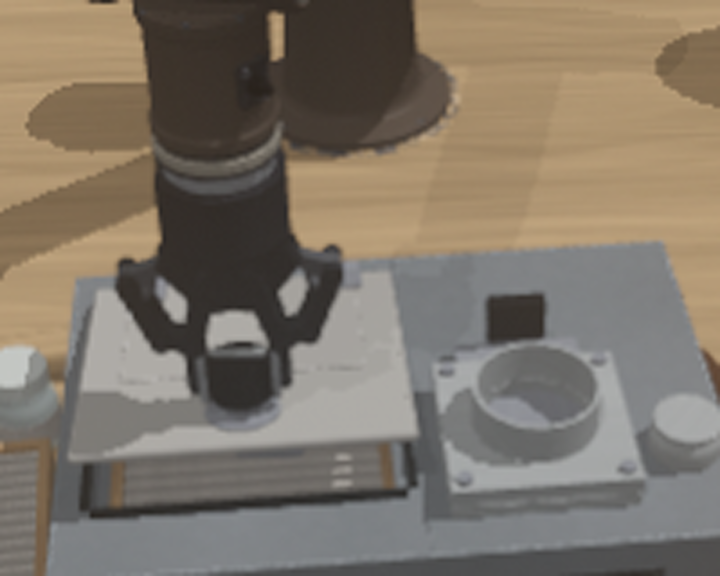

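The lid is up and the old filter shows below it; the knob is held at crop (238,375). I'll carry on along the arc.

Emit:
step_arm(targets="-1 -0.28 0 -0.6 0;-1 -0.29 0 -0.6 0;-1 -0.32 0 -0.58 0;-1 -0.33 0 -0.58 0;-1 -0.36 0 -0.55 0;-1 -0.37 0 -0.55 0;-1 -0.4 0 -0.53 0;-1 -0.41 0 -0.53 0")

```text
t: 12.68
tcp_pos: [633.6, -74.7, 242.9]
ee_rot: [0.001, 1.0, 0.023, -0.0]
force: [1.8, -5.3, -8.3]
gripper_width: 36.8
gripper_force: 41.1
```

Emit:
step_arm(targets="-1 -0.44 0 -0.5 0;-1 -0.44 0 -0.49 0;-1 -0.47 0 -0.47 0;-1 -0.47 0 -0.46 0;-1 0 0 0 0")

```text
t: 13.1
tcp_pos: [615.0, -75.6, 263.0]
ee_rot: [0.001, 1.0, 0.023, -0.0]
force: [1.1, -4.6, -8.6]
gripper_width: 37.2
gripper_force: 41.3
```

Emit:
step_arm(targets="-1 -0.5 0 -0.45 0;-1 -0.55 0 -0.45 0;-1 0 0 0 0;-1 0 0 0 0;-1 0 0 0 0;-1 0 0 0 0")

```text
t: 13.6
tcp_pos: [605.3, -76.0, 271.5]
ee_rot: [0.001, 1.0, 0.023, -0.0]
force: [1.2, -5.6, -6.1]
gripper_width: 37.0
gripper_force: 41.6
```

Run:
```python
from h import *
s=eyes.snapshot("scene")
cv2.imwrite("pics/l2.png",cv2.resize(s[60:270,205:425],None,fx=2.8,fy=2.8,interpolation=cv2.INTER_CUBIC))
s=manip.read_state();print(s["t"],s["wrist_torque"],s["tcp_pos"],s["force"],abs(s["qd"]).max())
# expected far-edge corners of lid for several angles
R=cv2.Rodrigues(np.array([0,0,np.radians(2.6)]))[0];hinge=np.array([672-186,-73-8.4,142.])
for th in(30,35,40,45):
    c,n=np.cos(np.radians(th)),np.sin(np.radians(th))
    P=[hinge+R@[224*c-10*n,y,224*n+10*c] for y in(107,-107)]
    print(th,((proj("scene",P)-[205,60])*2.8).round())
```

```text
13.65 [-0.81325583 -0.28165127  0.03317867] [605.2881765  -76.04101924 271.49373794] [ 0.64798736 -5.69511212 -7.66775707] 0.0013141902124051692
30 [[346. 384.]
 [ 65. 402.]]
35 [[345. 358.]
 [ 63. 376.]]
40 [[343. 333.]
 [ 61. 351.]]
45 [[341. 307.]
 [ 60. 325.]]
```

View pics/l2.png

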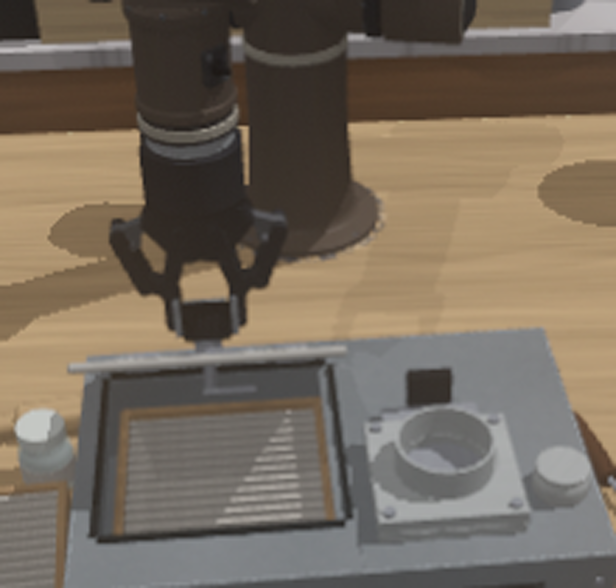

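The far edge is at crop rows 347–362, which means about 37.5°, so I'll add two degrees.

Emit:
step_arm(targets="-1 -0.25 0 -0.2 0;-1 -0.25 0 -0.2 0;-1 0 0 0 0;-1 0 0 0 0;-1 0 0 0 0;-1 0 0 0 0;-1 0 0 0 0;-1 0 0 0 0")

```text
t: 14.32
tcp_pos: [600.6, -76.2, 275.4]
ee_rot: [0.001, 1.0, 0.023, 0.0]
force: [2.1, -4.7, -8.7]
gripper_width: 36.7
gripper_force: 41.2
```

Run:
```python
from rig import manip
s=manip.read_state();print(s["t"],s["tcp_pos"],s["force"],s["gripper_width"],s["gripper_force"],abs(s["qd"]).max())
print(manip.hand_in())
```

```text
14.3167 [600.57220245 -76.24941273 275.39999891] [ 2.07859471 -4.6712007  -8.67748645] 36.6785147108962 41.150187849998474 0.0017721775964109525
the job is handed in; nothing more can be done
None
```

Job handed in at 14.3 s: I pushed the gate home onto its stop, tugged the lid and found it caught, turned the knob anticlockwise until it let go, and the arm is now holding the lid still by its knob at about 40 degrees.

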